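Ready the appliance tester

ROBOT

A 6-joint arm with a two-finger parallel gripper is mounted at the origin on the work surface. World frame = base frame: x ahead of the robot, y to its left, z up, the work surface at z = 0. Lengths are in m, angles in rad, forces in N, time in s.
With the tool pointing down it reaches from about 0.375 to 0.975 m from the base axis. Payload 3.8 kg.
Tool frame: the origin (TCP) lies midway between the tips of the shut fingers; the grasp point (between the pads) lies 19 mm behind it; x points along the fingers, y is the direction in which the jaws open and shut, and the axes are right-handed (so a half turn about x gives the same grasp; the last joint's range is limited). The gripper opens to 88 mm and grips with 3 to 60 N. Pads are 18 mm wide; open, the fingers measure 123 mm over their backs; the gripper's body (75 mm by 187 mm) begins 45 mm behind the grasp point.
Start: joints at [-0.037, 0.264, 1.604, -0, 1.274, -0.037], TCP at [0.675, -0, 0.205] pointing down, gripper open.
Joint ranges: [-2.63, 2.63], [-0.94, 2.18], [0.31, 2.57], [-1.31, 4.45], [0, 2.66], [-2.55, 2.55]. Speed limits (rad/s): [2.57, 2.57, 3.14, 3.14, 3.14, 3.14].

INTERFACE

Orientations are given as a rotation vector (axis times angle).
In Python, from cell import manip, inverse_kinematics, cams, order gives the robot as it stands. Calls block until the motion is done:
- manip.move_pose(position, orientation): joint-space move of the TCP to a pose.
- manip.move_linear(position, rate=0.15, rot=None): straight line of the TCP; rot=None keeps the orientation; rate is the mean speed in m/s.
- manip.set_joints(angles): joint-space move.
- manip.set_gripper(opening, force=None): finger opening in m; force is the grip in N (None keeps the last); returns when the fingers have stopped.
- manip.dwell(seconds).
- inverse_kinematics(position, orientation): joint angles nearest the present ones, or None.
- manip.state(): the state.
- cams.capture(name): name is "scene" or "side" or "wrist"; returns a dict with "image" (420x560x3 uint8, blue, green, red), "z_map" (420x560 float32, m along the optical axis (not along the pixel's ray), 0 where there is no reading), "intrinsics" (3x3 intrinsics, pixels), "position" and "orientation" of the camera in the world; the wrist camera has in their place "T_tool_cam" (4x4, takes a point from camera to tool coordinates, whose origin is the TCP and whose axes are the tool frame's). Camera axes: x right, y down, z forward; pixel columns grow to the right and rows downward; lengths in m; the calibration is good to about 2 mm. A picture is of the moment at which its call begins: read the wrist's pose just before it.
A pose or a line that the arm cannot do raises manip.IKError and nothing moves.
- order.close_job(): hands the job in, once; it reports no verdict.
The state is a dict: "clock": time; "joint_pos": joint angles; "joint_velocities": joint speeds; "tau": joint torques, N m; "tool_pos": TCP position; "tcp_rot": TCP orientation; "contact_force": force on the tool from outside, world axes, zero at the start; "moment": the same for the moment, N m; "gripper_width": finger opening in m.
Only numpy, scipy, OpenCV 4.12 (cv2) and the standard library are available. Lean on these libraries where they do the work, as an engineer would, in place of code of your own. Each camera call takes 0.05 s, during which the arm holds its last target.

TASK

Get the appliance tester ready for the next machine. Take the tight round bung out of its mains socket, rocking it from side to side as you pull because a straight tug lifts the light tester off its mat, which must not happen, and put the bung in the empty, larger bay of the wooden tray. Turn the selector knob clockwise until it clicks into its third position, the one with the long mark, leave it there, and do not shift or knock over the other things on the desk.

Things in the scene. Friction and masses are not known exactly. Their poses are not given: they have to be found in the camera images.
- tester: black rubber mat, 205 x 275 x 4 mm, that the tester stands on; origin under its centre, on the desk; x points from the operator's edge to the rear, y to the left, z up. The tester, a black case of 190 (x) by 260 mm (y), keeps its place and heading on it. The case weighs 1.2 kg: it cannot slide or turn, but a net upward pull of over about 12 N lifts it off the mat
- case (a joint): height of the tester's case above its standing position on the mat, in m: 0 standing, at most 0.03 when lifted
- panel (a point): centre of the tester's flat grey top panel, 90 mm above the desk; axes as the tester's. On it: selector front left, mains socket with the bung on the right, a display 6 mm high rear left, two fuse caps 9 mm high rear right (x +72, y -55 and -95 mm), keys and probe sockets up to 6 mm high near the front edge. A folded carrying handle stands 27 mm out of the front side, below the panel
- selector (a joint): angle of the selector knob, rad, growing clockwise seen from above. Four notches: 0, 0.628, 1.257 (the third, wanted) and 1.885, end stops just past the first and last. It starts in or near the first or second. A spring detent pulls it into the nearest notch: about 0.12 N m passes a crest half-way between two notches, then it snaps on, also by itself when released
- selector_grip (a point): centre of the knob's upright finger bar, on the knob's axis, 16.5 mm over the panel: 42 mm long, 13 mm thick, 20 mm high (10 mm above and below this point), gripped across its flat sides. Below it a skirt 52 mm across, its top 10 mm under this point. x points along the bar to the pointer end (white line), y across it, z up. At joint value 0 the pointer is 54 degrees left (anticlockwise) of the tester's x
- long_mark (a point): middle of the long white mark on the panel, 18 mm long, for the third position: the pointer end of the bar points at it there. The other three marks round the knob are short (6 mm)
- socket (a point): centre of the mouth of the round mains test socket, in the panel's top surface, 90 mm above the desk: a recess 42 mm across and 17.5 mm deep, with two sprung earth clips in its left and right walls (tester +y and -y), 8.5 mm below the panel
- bung_tab (a point): centre of the bung's upright grip tab, by which it is taken: tab 34 mm long (x of this frame), 14 mm thick (y), 22 mm high (z, 11 mm above and below this point), its centre 15 mm over the panel at first. Black rubber, 40 g. Under the tab a round flange, 46 mm across, 4 mm thick, lies on the panel; under that is the plug. Its x lies within 0.25 rad of the tester's x
- bung_plug (a point): centre of the foot of the bung's plug, 30 mm below the tab's centre. The plug, 38 mm across and 15 mm deep, starts fully in the socket, where the clips press on it with about 15 N each: it takes a straight pull of 17 to 20 N. Tilted some 0.12 rad to the left and right in turn (towards the clips), it climbs 2 to 3 mm at each tilt; the clips let go after 8 mm, it is out after 15 mm
- tray: small open wooden tray, 120 (x) by 90 (y) by 30 mm tall, walls and floor 5 mm, 0.45 kg, left or right of the tester. Origin under its centre, z up. A partition 25 mm high, 4 mm thick, at x = +21 mm parts it: the small bay at +x holds two black adapters with brass pins, 31 mm high; the large bay, x -55 to +19, y -40 to +40 mm, is empty
- tray_bay (a point): centre of the floor of the tray's large empty bay, 5 mm above the desk; axes as the tray's
- candlestick: turned brass candlestick, 185 mm tall, round foot 80 mm across; origin under its foot. It stands close to the tester: left, right, behind on the left or behind on the right. Leave it where it is
- alarm_clock: round steel alarm clock, 92 mm across and 107 mm tall; origin under its centre. It stands close to the tester: left, right, behind on the left or behind on the right. Leave it where it is
- vase: white china vase, 128 mm tall, 60 mm across; origin under its foot. It stands close to the tester: left, right, behind on the left or behind on the right. Leave it where it is
- china_dog: white china figure of a sitting dog, 105 mm tall on a 50 x 46 mm foot; origin under its foot. It stands close to the tester: left, right, behind on the left or behind on the right. Leave it where it is
- pencil_mug: mug with pencils, 76 mm across, body 95 mm tall, pencils up to 180 mm high; it stands left or right of the tester, on the side where the tray is not; origin under its foot. Leave it where it is
- tape_roll: roll of paper tape lying flat, 104 mm across, 36 mm tall, in front of the tester; origin under its centre. Leave it where it is
- pencil_sharpener: crank pencil sharpener, 60 x 50 mm foot, 88 mm tall, far left; origin under its foot. Leave it where it is
- ledgers: two books lying flat, 214 x 154 x 36 mm, far right; origin under their centre. Leave it where it is
There are look-alikes about, which are no part of the job. Several things have the shape of the tray; the one meant has the colours described above.

How it is judged:
By the outcome, as a careful person would: the job done as asked, in the order asked, and still so for the second after the job is handed in, with the robot touching nothing.
It also fails if it takes over 58 s, if anything falls off the work surface, if the arm or the gripper's body presses on something with over 40 N, if the wrist force passes 120 N, or if a joint passes its speed limit or range.

## Working session

There is one attempt and no reset: what is moved stays moved. The work goes in short steps, each a Python script; the robot and the scene stay as the last script left them, time stands still between calls to the robot, and variables do not carry over. Pictures are saved under pics/ and viewed, and the job is handed in when it is done.

```bash
ls; mkdir -p pics; python3 - <<'E'
from cell import manip, cams
import cv2,numpy as np
s=manip.state(); print(s)
for n in ["scene","side","wrist"]:
    c=cams.capture(n); np.savez(f"pics/{n}0.npz",**c); cv2.imwrite(f"pics/{n}0.png",c["image"])
    print(n,{k:(v if np.size(v)<20 else np.shape(v)) for k,v in c.items()})
E
```

```text
pics
{'clock': 0.0, 'joint_pos': array([-3.69003970e-02,  2.64759079e-01,  1.60533191e+00,  2.62301010e-05,
        1.27370321e+00, -3.69018855e-02]), 'joint_velocities': array([ 0.00086191, -0.00055368, -0.00116822, -0.00048722, -0.00106268,
       -0.00043097]), 'tau': array([-9.59501231e-04, -5.02113855e+01, -3.56871557e+01,  7.25938403e-02,
        2.92220683e-02, -1.93505334e-04]), 'tool_pos': array([6.74231865e-01, 3.56286481e-05, 2.03606821e-01]), 'tcp_rot': array([ 1.20824187,  1.21089421, -1.21077319]), 'contact_force': array([-0.88082123, -0.03899771,  0.24408576]), 'moment': array([ 0.0453405 , -0.04964447, -0.00650991]), 'gripper_width': 0.0882734681979901}
scene {'image': (420, 560, 3), 'z_map': (420, 560), 'intrinsics': array([[475.03223766,   0.        , 278.76834698],
       [  0.        , 475.03223766, 209.13568778],
       [  0.        ,   0.        ,   1.        ]]), 'position': array([1.38167677, 0.10626354, 0.78761361]), 'orientation': array([-1.57569618, -1.80729743,  0.90499585])}
side {'image': (420, 560, 3), 'z_map': (420, 560), 'intrinsics': array([[499.90781422,   0.        , 282.39420988],
       [  0.        , 499.90781422, 210.74473303],
       [  0.        ,   0.        ,   1.        ]]), 'position': array([ 0.17153562, -1.24233873,  0.86865654]), 'orientation': array([-2.10458644,  0.27379617, -0.13455577])}
wrist {'image': (420, 560, 3), 'z_map': (420, 560), 'intrinsics': array([[309.22909003,   0.        , 279.58551764],
       [  0.        , 309.22909003, 211.53967883],
       [  0.        ,   0.        ,   1.        ]]), 'T_tool_cam': array([[-1.20607353e-03, -3.21831935e-01,  9.46796045e-01,
        -1.79670075e-01],
       [ 9.99999164e-01,  5.41610081e-05,  1.29225642e-03,
         2.42120004e-04],
       [-4.67168812e-04,  9.46796812e-01,  3.21831600e-01,
        -8.44083989e-02],
       [ 0.00000000e+00,  0.00000000e+00,  0.00000000e+00,
         1.00000000e+00]])}
```

View pics/scene0.png

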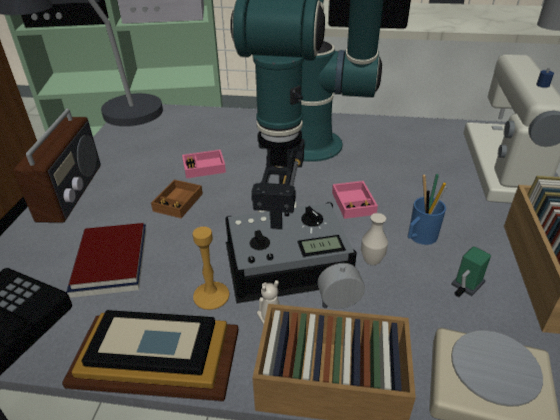

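View pics/side0.png

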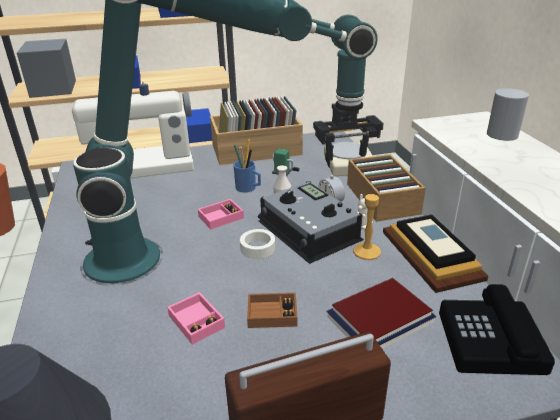

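View pics/wrist0.png

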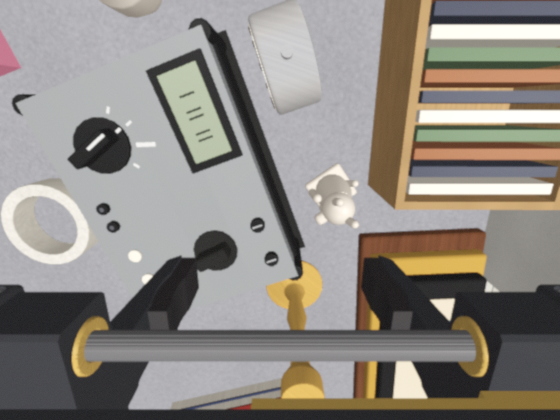

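```bash
cat > h.py <<'E'
import numpy as np, cv2
from scipy.spatial.transform import Rotation as R
def T(p,r):
    M=np.eye(4); M[:3,:3]=R.from_rotvec(r).as_matrix(); M[:3,3]=p; return M
def load(f): return dict(np.load(f))
def ray(c,Tw,u,v):
    K=c["intrinsics"]; d=np.linalg.solve(K,[u,v,1.]); return Tw[:3,3],Tw[:3,:3]@d
def onplane(c,Tw,u,v,z):
    o,d=ray(c,Tw,u,v); return o+d*(z-o[2])/d[2]
def camT(c,st=None):
    return T(c["position"],c["orientation"]) if "position" in c else T(st["tool_pos"],st["tcp_rot"])@c["T_tool_cam"]
def cloud(c,Tw):
    K=c["intrinsics"]; z=c["z_map"]; v,u=np.indices(z.shape)
    P=np.stack([(u-K[0,2])/K[0,0]*z,(v-K[1,2])/K[1,1]*z,z],-1)
    return P@Tw[:3,:3].T+Tw[:3,3]
E
python3 - <<'E'
from h import *
from cell import manip
s=manip.state()
c=load("pics/wrist0.npz"); Tw=camT(c,s); print(Tw.round(3))
W=cloud(c,Tw)
for p in [(150,200),(100,145),(80,155),(213,250),(340,150),(25,270)]: print(p,W[p[1],p[0]].round(4), onplane(c,Tw,*p,0.09).round(4))
for n,ps in [("scene",[(260,241),(313,215),(177,198),(300,230)]),("side",[(272,310),(367,250),(310,200)])]:
    c2=load(f"pics/{n}0.npz"); W2=cloud(c2,camT(c2))
    for p in ps: print(n,p,W2[p[1],p[0]].round(4))
im=c["image"]
a=cv2.resize(im[60:290,0:320],None,fx=2.5,fy=2.5,interpolation=cv2.INTER_CUBIC); cv2.imwrite("pics/w0crop.png",a)
s=load("pics/scene0.npz")["image"][140:330,130:420]; cv2.imwrite("pics/s0crop.png",cv2.resize(s,None,fx=2.7,fy=2.7,interpolation=cv2.INTER_CUBIC))
E
```

```text
[[ 1.     0.001 -0.     0.675]
 [ 0.    -0.947 -0.322  0.084]
 [-0.001  0.322 -0.947  0.384]
 [ 0.     0.     0.     1.   ]]
(150, 200) [ 0.5467 -0.0032  0.0905] [ 0.5465 -0.0034  0.09  ]
(100, 145) [0.5217 0.0532 0.1158] [0.507  0.0502 0.09  ]
(80, 155) [0.5034 0.0449 0.1166] [0.4863 0.0409 0.09  ]
(213, 250) [ 0.6096 -0.0489  0.1086] [ 0.6051 -0.0579  0.09  ]
(340, 150) [7.488e-01 3.400e-02 6.000e-04] [0.7315 0.0457 0.09  ]
(25, 270) [ 0.3178 -0.1329 -0.0005] [ 0.4019 -0.0817  0.09  ]
scene (260, 241) [ 0.6223 -0.0533  0.1081]
scene (313, 215) [0.5231 0.0529 0.1129]
scene (177, 198) [ 0.3557 -0.3412  0.0041]
scene (300, 230) [0.5532 0.0265 0.0902]
side (272, 310) [ 0.3667 -0.3298  0.0097]
side (367, 250) [ 0.686  -0.1688  0.0193]
side (310, 200) [0.5726 0.0233 0.0959]
```

View pics/w0crop.png

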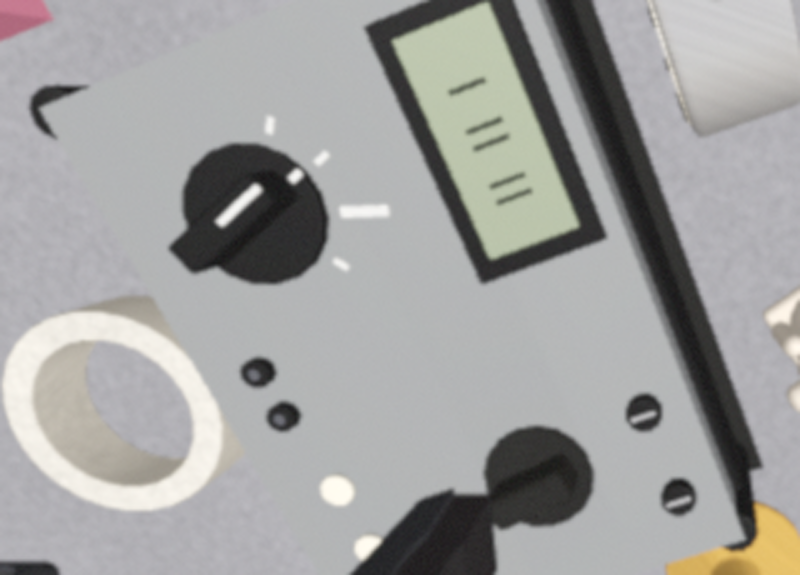

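View pics/s0crop.png

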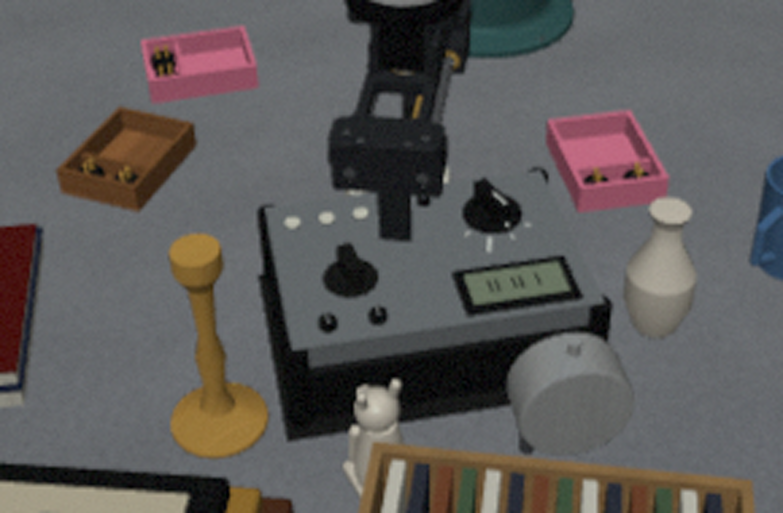

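```bash
python3 - <<'E'
from h import *
from cell import manip, cams
s=manip.state()
manip.move_linear([0.575,-0.085,0.33],rate=0.25)
manip.dwell(0.2)
s=manip.state(); c=cams.capture("wrist"); np.savez("pics/wrist1.npz",**c,tool_pos=s["tool_pos"],tcp_rot=s["tcp_rot"])
cv2.imwrite("pics/wrist1.png",c["image"]); print(s["clock"],s["tool_pos"],s["contact_force"])
# tray from fixed cams
for n in ["scene","side"]:
    k=load(f"pics/{n}0.npz"); W=cloud(k,camT(k)); hsv=cv2.cvtColor(k["image"],cv2.COLOR_BGR2HSV)
    m=(W[...,0]>0.25)&(W[...,0]<0.5)&(W[...,1]<-0.22)&(W[...,1]>-0.48)&(W[...,2]>-0.01)&(W[...,2]<0.05)&(k["z_map"]>0)
    m&=(hsv[...,0]<16)&(hsv[...,1]>90)
    n_,lab,st,_=cv2.connectedComponentsWithStats(m.astype(np.uint8)); i=1+st[1:,4].argmax()
    print(n,st[i])
    P=W[lab==i]; top=P[(P[:,2]>0.026)&(P[:,2]<0.034)]
    r=cv2.minAreaRect(top[:,:2].astype(np.float32)); print("rect all",r,len(top))
    fl=P[(P[:,2]<0.008)&(P[:,2]>0.002)]; r=cv2.minAreaRect(fl[:,:2].astype(np.float32)); print("floor",r,len(fl))
k=load("pics/side0.npz"); cv2.imwrite("pics/traycrop.png",cv2.resize(k["image"][270:350,150:330],None,fx=4,fy=4,interpolation=cv2.INTER_CUBIC))
E
```

```text
1.225 [ 0.57488502 -0.08420154  0.32791047] [ 0.8463329   0.50466717 -0.4223925 ]
scene [ 151  180   51   38 1135]
rect all ((0.36981111764907837, -0.3351867198944092), (0.09240620583295822, 0.12686756253242493), 76.30742645263672) 195
floor ((0.37097132205963135, -0.33392205834388733), (0.0894104614853859, 0.12186853587627411), 77.55070495605469) 293
side [ 247  293   50   35 1466]
rect all ((0.3649470806121826, -0.3356800973415375), (0.09506718814373016, 0.11872605979442596), 77.09403228759766) 378
floor ((0.3659977912902832, -0.336586594581604), (0.0938567966222763, 0.11601520329713821), 75.09092712402344) 475
```

View pics/wrist1.png

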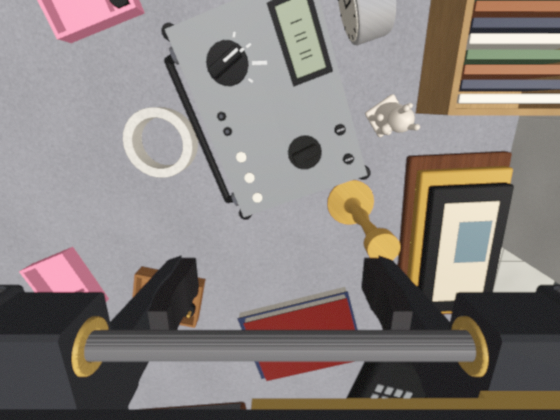

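View pics/traycrop.png

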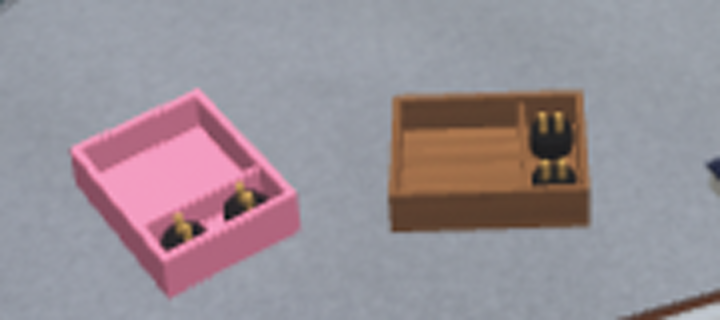

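```bash
python3 - <<'E'
from h import *
for f,st in [("wrist1",None),("wrist0","0")]:
    c=load(f"pics/{f}.npz")
    if st: c["tool_pos"]=np.array([6.74231865e-01,3.56e-05,2.036e-01]); c["tcp_rot"]=np.array([1.20824187,1.21089421,-1.21077319])
    Tw=camT({k:c[k] for k in ["T_tool_cam"]},c)
    im=c["image"]; W=cloud(c,Tw)
    g=cv2.cvtColor(im,cv2.COLOR_BGR2GRAY)
    def P(cont,z): return np.array([onplane(c,Tw,*p,z)[:2] for p in cont.reshape(-1,2)],np.float32)
    # panel mask by height
    m=((abs(W[...,2]-0.09)<0.006)).astype(np.uint8)
    m=cv2.morphologyEx(m,cv2.MORPH_OPEN,np.ones((3,3)))
    n,lab,s,_=cv2.connectedComponentsWithStats(m); i=1+s[1:,4].argmax()
    cs,_=cv2.findContours((lab==i).astype(np.uint8),cv2.RETR_EXTERNAL,cv2.CHAIN_APPROX_NONE)
    h=cv2.convexHull(max(cs,key=cv2.contourArea)); r=cv2.minAreaRect(P(h,0.09)); print(f,"panel",r)
    # dark blobs
    d=((g<70)&(W[...,2]>0.085)&(W[...,2]<0.125)).astype(np.uint8)
    n,lab,s,ce=cv2.connectedComponentsWithStats(d)
    for i in range(1,n):
        if s[i,4]>25: 
            cs,_=cv2.findContours((lab==i).astype(np.uint8),cv2.RETR_EXTERNAL,cv2.CHAIN_APPROX_NONE)
            zz=np.median(W[...,2][lab==i]); (x,y),rr=cv2.minEnclosingCircle(P(cs[0],0.095)); print(s[i],ce[i].round(1),"z",zz.round(4),"circ@.095",round(x,4),round(y,4),round(rr,4))
    # white marks
    wmk=((g>190)&(abs(W[...,2]-0.09)<0.01)).astype(np.uint8)
    n,lab,s,ce=cv2.connectedComponentsWithStats(wmk)
    for i in range(1,n):
        if s[i,4]>3: print("white",s[i],ce[i].round(1),onplane(c,Tw,*ce[i],0.09).round(4))
c=load("pics/wrist1.npz"); cv2.imwrite("pics/w1crop.png",cv2.resize(c["image"][20:220,180:400],None,fx=3,fy=3,interpolation=cv2.INTER_CUBIC))
E
```

```text
wrist1 panel ((0.566074788570404, -9.335577487945557e-05), (0.19328810274600983, 0.26241934299468994), 19.833919525146484)
[268   0  64  85 919] [300.   43.3] z 0.0939 circ@.095 0.5988 0.0771 0.0518
[473  11  87   4 175] [515.5  12.6] z 0.0893 circ@.095 0.8478 0.103 0.0497
[470  18  90  13 200] [510.7  28. ] z 0.092 circ@.095 0.85 0.0914 0.0525
[162  24  10  15  47] [165.1  29.4] z 0.0891 circ@.095 0.4439 0.0842 0.0083
[ 207   41   41   45 1279] [226.3  63.6] z 0.097 circ@.095 0.5106 0.0499 0.0248
[218 113   7   7  28] [221.4 115.9] z 0.0957 circ@.095 0.5007 -0.0113 0.0043
[335 125   9  10  43] [338.9 129. ] z 0.099 circ@.095 0.6515 -0.0265 0.006
[224 128   7   7  29] [227.4 130.9] z 0.0955 circ@.095 0.5067 -0.0299 0.0048
[289 136  32  32 813] [304.3 151.8] z 0.0946 circ@.095 0.6076 -0.0569 0.0213
[343 154   9   6  26] [346.7 156.1] z 0.0991 circ@.095 0.6645 -0.0638 0.0056
white [360   0  35  15 312] [377.8   6.3] [0.6888 0.1109 0.09  ]
white [232  31   4   7  21] [233.7  34.3] [0.5198 0.0819 0.09  ]
white [470  34  90  10 889] [514.5  38.5] [0.8559 0.0778 0.09  ]
white [246  43   6 
[... 2657 characters left out ...]
 122.9] [0.5363 0.0702 0.09  ]
white [116 128   5   5  16] [117.9 130. ] [0.5259 0.0639 0.09  ]
white [200 133   9   5  14] [204.  134.9] [0.6047 0.0595 0.09  ]
white [135 141  22   7 142] [145.4 144. ] [0.5494 0.0512 0.09  ]
white [133 162   8   7  33] [136.2 165.3] [0.5379 0.0313 0.09  ]
white [ 409  183  144   12 1568] [480.6 188.1] [0.8708 0.0091 0.09  ]
white [328 195  27  30 511] [341.5 210.5] [ 0.7365 -0.0141  0.09  ]
white [ 74 201  14  22  30] [ 81.  211.8] [ 0.4756 -0.0156  0.09  ]
white [318 216  10   6  18] [321.9 218.5] [ 0.7174 -0.0226  0.09  ]
white [127 250  15  13 155] [134.2 255.9] [ 0.5215 -0.0647  0.09  ]
white [141 274  11  10  72] [145.3 277.7] [ 0.5295 -0.0909  0.09  ]
```

View pics/w1crop.png

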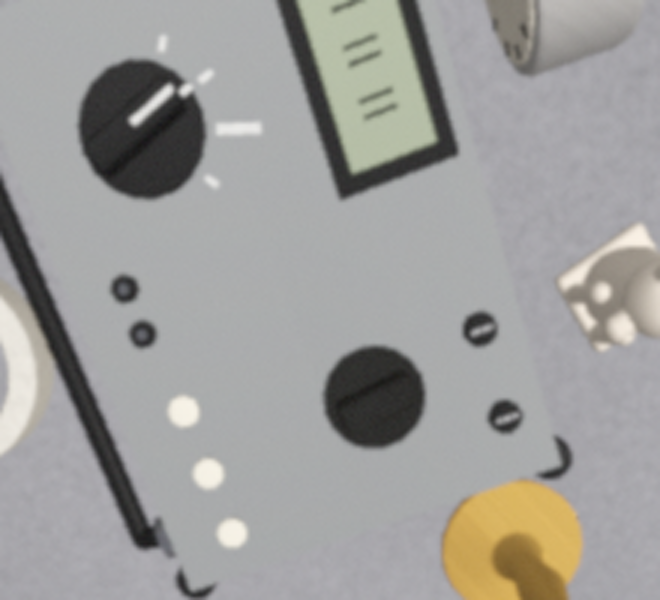

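```bash
cat >> h.py <<'E'
def tool(yaw, tilt=0., tilt_axis=None):
    """tool down, tool y = (-s,c,0); tilt: extra rotation about a horizontal world axis"""
    s,c=np.sin(yaw),np.cos(yaw)
    M=R.from_matrix(np.array([[0,-s,c],[0,c,s],[-1,0,0]]))
    if tilt: M=R.from_rotvec(np.asarray(tilt_axis)*tilt)*M
    return M.as_rotvec()
def snap(n,cams,manip):
    s=manip.state(); c=cams.capture("wrist")
    np.savez(f"pics/{n}.npz",**c,tool_pos=s["tool_pos"],tcp_rot=s["tcp_rot"]); cv2.imwrite(f"pics/{n}.png",c["image"]); return c,s
E
python3 - <<'E'
from h import *
from cell import manip, cams, inverse_kinematics as ik
p=[0.606,-0.057,0.21]; print(manip.state()["joint_pos"].round(2), ik(p,tool(0.38)), ik(p,tool(0.38+np.pi)))
manip.move_pose(p,tool(0.38)); manip.dwell(0.2)
c,s=snap("wrist2",cams,manip); print(s["clock"],s["tool_pos"],s["joint_pos"].round(3))
E
```

```text
[-0.19  0.04  1.64  0.    1.47 -0.19] [-0.13470345  0.13650653  1.74597111  0.          1.259115   -2.08549977] [-0.13470345  0.13650653  1.74597111  0.          1.259115    1.05609288]
3.1333 [ 0.60614836 -0.05706224  0.21032649] [-0.135  0.136  1.746 -0.     1.259 -2.085]
```

View pics/wrist2.png

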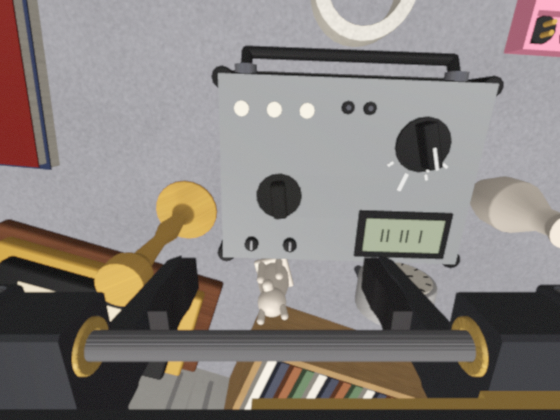

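```bash
python3 - <<'E'
from h import *
c=load("pics/wrist2.npz"); Tw=camT({"T_tool_cam":c["T_tool_cam"]},c); W=cloud(c,Tw); g=cv2.cvtColor(c["image"],cv2.COLOR_BGR2GRAY)
cr=g[160:235,240:320]; 
cv2.imwrite("pics/bungcrop.png",cv2.resize(np.clip(cr.astype(float)*2.5,0,255).astype(np.uint8),None,fx=7,fy=7,interpolation=cv2.INTER_CUBIC))
cr=g[105:185,380:470]
cv2.imwrite("pics/knobcrop.png",cv2.resize(np.clip(cr.astype(float)*2.0,0,255).astype(np.uint8),None,fx=7,fy=7,interpolation=cv2.INTER_CUBIC))
print(Tw[:3,3])
# tab top by depth
m=(W[...,2]>0.106)&(W[...,2]<0.125)
for nm,(y0,y1,x0,x1) in dict(bung=(150,240,240,320),knob=(100,185,380,470)).items():
    q=np.zeros_like(m); q[y0:y1,x0:x1]=m[y0:y1,x0:x1]
    Pt=W[q]; r=cv2.minAreaRect(Pt[:,:2].astype(np.float32)); mu=Pt[:,:2].mean(0); w,v=np.linalg.eigh(np.cov((Pt[:,:2]-mu).T)); print(nm,len(Pt),Pt[:,2].mean(),mu,r,"pca",np.arctan2(v[1,1],v[0,1]), 2*np.sqrt(3*w))
    d=np.zeros_like(g); d[y0:y1,x0:x1]=(g[y0:y1,x0:x1]<85); 
    n,lab,s,ce=cv2.connectedComponentsWithStats(d); i=1+s[1:,4].argmax()
    cs,_=cv2.findContours((lab==i).astype(np.uint8),cv2.RETR_EXTERNAL,cv2.CHAIN_APPROX_NONE); cont=max(cs,key=cv2.contourArea)
    for z in (0.092,0.0965):
        P=np.array([onplane(c,Tw,*p,z)[:2] for p in cont.reshape(-1,2)],np.float32); print(z,cv2.minEnclosingCircle(P),cv2.fitEllipse(P*1000))
h=(W[...,2]>0.088)&(W[...,2]<0.105)
m2=(abs(W[...,2]-0.09)<0.006).astype(np.uint8); n,lab,s,_=cv2.connectedComponentsWithStats(cv2.morphologyEx(m2,cv2.MORPH_OPEN,np.ones((3,3)))); i=1+s[1:,4].argmax()
cs,_=cv2.findContours((lab==i).astype(np.uint8),cv2.RETR_EXTERNAL,cv2.CHAIN_APPROX_NONE)
P=np.array([onplane(c,Tw,*p,0.09)[:2] for p in cv2.convexHull(max(cs,key=cv2.contourArea)).reshape(-1,2)],np.float32); print("panel",cv2.minAreaRect(P))
# candlestick top cluster
k=(W[...,2]>0.172)&(W[...,2]<0.2)&(c["z_map"]>0); k[255:]=False
k2=k.copy(); k2[:, 200:]=False
E
```

```text
[ 0.52796402 -0.08823404  0.3899564 ]
bung 528 0.11525056106988758 [ 0.60591694 -0.05826284] ((0.6074804067611694, -0.05757187306880951), (0.03425096347928047, 0.01394176110625267), 26.74308967590332) pca -2.6770333484065847 [0.01372719 0.03392362]
0.092 ((0.6084645986557007, -0.05702168494462967), 0.023212099447846413) ((607.9508666992188, -57.223228454589844), (42.820213317871094, 44.704925537109375), 114.76627349853516)
0.0965 ((0.6072489023208618, -0.05749316141009331), 0.022863071411848068) ((606.7428588867188, -57.69157791137695), (42.173500061035156, 44.029762268066406), 114.76605224609375)
knob 921 0.11495076513792231 [0.50967555 0.04695868] ((0.5099074840545654, 0.048708535730838776), (0.042163532227277756, 0.013283009640872478), 37.72248840332031) pca -2.488376540737235 [0.01372395 0.04236946]
0.092 ((0.5116117000579834, 0.05221661180257797), 0.027650583535432816) ((510.31646728515625, 50.04145050048828), (49.736087799072266, 50.444114685058594), 71.3741683959961)
0.0965 ((0.5118585228919983, 0.050095394253730774), 0.027234571054577827) ((510.5829772949219, 47.953094482421875), (48.98493194580078, 49.6822509765625), 71.37373352050781)
panel ((0.5653092861175537, -0.0009152144193649292), (0.1921122819185257, 0.2626572251319885), 19.862396240234375)
```

View pics/bungcrop.png

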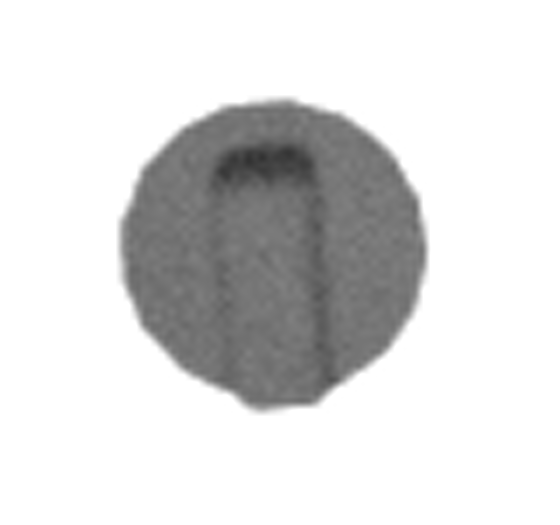

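View pics/knobcrop.png

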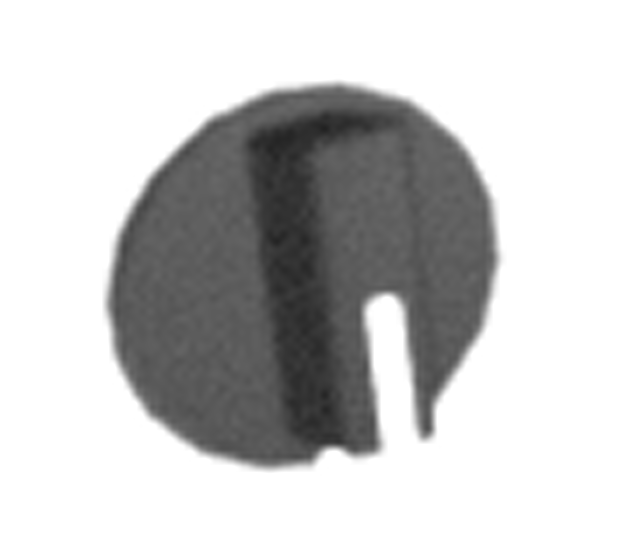

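```bash
python3 - <<'E'
from h import *
for f in ["wrist1","wrist2"]:
    c=load(f"pics/{f}.npz"); Tw=camT({"T_tool_cam":c["T_tool_cam"]},c); W=cloud(c,Tw)
    hsv=cv2.cvtColor(c["image"],cv2.COLOR_BGR2HSV)
    m=(hsv[...,1]>130)&(hsv[...,0]>10)&(hsv[...,0]<30)&(W[...,0]>0.6)&(W[...,0]<0.78)&(W[...,1]<-0.1)&(W[...,1]>-0.25)&(W[...,2]<0.2)
    for a,b in [(0.0,0.02),(0.06,0.12),(0.12,0.16),(0.165,0.2)]:
        q=m&(W[...,2]>a)&(W[...,2]<b); P=W[q]
        if len(P)>5: print(f,a,b,len(P),P.mean(0).round(4),cv2.minEnclosingCircle(P[:,:2].astype(np.float32)))
for n in ("scene","side"):
    k=load(f"pics/{n}0.npz"); W=cloud(k,camT(k)); hsv=cv2.cvtColor(k["image"],cv2.COLOR_BGR2HSV)
    m=(hsv[...,1]>130)&(hsv[...,0]>10)&(hsv[...,0]<30)&(W[...,0]>0.6)&(W[...,0]<0.78)&(W[...,1]<-0.1)&(W[...,1]>-0.25)&(W[...,2]<0.2)
    q=m&(W[...,2]>0.165); P=W[q]; print(n,len(P),P.mean(0),cv2.minEnclosingCircle(P[:,:2].astype(np.float32)))
E
```

```text
wrist1 0.0 0.02 1105 [ 0.6901 -0.1471  0.0122] ((0.7214168310165405, -0.13754314184188843), 0.06900055706501007)
wrist1 0.06 0.12 233 [ 0.6902 -0.1479  0.0883] ((0.6942063570022583, -0.15330550074577332), 0.011784376576542854)
wrist1 0.12 0.16 80 [ 0.6896 -0.1475  0.1343] ((0.6909118890762329, -0.14878225326538086), 0.007027855608612299)
wrist1 0.165 0.2 819 [ 0.692  -0.1488  0.183 ] ((0.6939449310302734, -0.1529698520898819), 0.018924204632639885)
wrist2 0.0 0.02 1952 [ 0.6857 -0.1513  0.0121] ((0.720901608467102, -0.13817287981510162), 0.0695580542087555)
wrist2 0.06 0.12 514 [ 0.6874 -0.1514  0.0895] ((0.6907256245613098, -0.15255829691886902), 0.010779140517115593)
wrist2 0.12 0.16 302 [ 0.687  -0.1511  0.1372] ((0.687537431716919, -0.14989642798900604), 0.009892328642308712)
wrist2 0.165 0.2 2097 [ 0.6884 -0.1537  0.1821] ((0.6937737464904785, -0.15345238149166107), 0.019726300612092018)
scene 297 [ 0.70173643 -0.15199431  0.17980062] ((0.6966531276702881, -0.15369386970996857), 0.020663099363446236)
side 162 [ 0.68889259 -0.16151261  0.18118697] ((0.6925188302993774, -0.15571150183677673), 0.022713955491781235)
```

```bash
cat >> h.py <<'E'
TY=0.3465; AX=np.array([np.cos(TY),np.sin(TY),0]); AY=np.array([-np.sin(TY),np.cos(TY),0])
BUNG=np.array([0.6072,-0.0577]); BY=0.466; PITCH=-0.30
TRAYC=np.array([0.3675,-0.3355]); TRY=-0.235
def gr(yaw,phi=0.,pitch=PITCH):
    s,c=np.sin(yaw),np.cos(yaw)
    M=R.from_matrix(np.array([[0,-s,c],[0,c,s],[-1,0,0]]))
    M=R.from_rotvec(np.array([-s,c,0])*pitch)*M
    return (R.from_rotvec(AX*phi)*M).as_rotvec()
E
python3 - <<'E'
from h import *
from cell import manip, cams, inverse_kinematics as ik
for z in (0.2,0.0985): 
    for phi in (0,-.15,.15): print(z,phi,ik([*BUNG,z],gr(BY,phi)).round(2))
u=np.array([np.cos(TRY),np.sin(TRY)]); bay=TRAYC-0.018*u; print(bay)
for yaw in (TRY,-.757): 
    q=ik([*bay,0.03],gr(yaw)); print(yaw,None if q is None else q.round(2))
manip.set_gripper(0.045,force=45)
manip.move_pose([*BUNG,0.19],gr(BY))
s=manip.state(); print(s["clock"],s["tool_pos"],s["contact_force"])
manip.move_linear([*BUNG,0.125],rate=0.08); manip.dwell(0.15)
s=manip.state(); print(s["clock"],s["tool_pos"],s["contact_force"])
c=cams.capture("side"); cv2.imwrite("pics/side1.png",c["image"]); cv2.imwrite("pics/side1c.png",cv2.resize(c["image"][90:290,220:420],None,fx=3,fy=3))
snap("wrist3",cams,manip)
E
```

```text
0.2 0 [-0.26 -0.02  1.96  0.24  0.99 -2.4 ]
0.2 -0.15 [-0.17 -0.07  2.01  0.06  0.89 -2.26]
0.2 0.15 [-0.34  0.05  1.91  0.37  1.1  -2.51]
0.0985 0 [-0.26  0.08  2.06  0.28  0.79 -2.47]
0.0985 -0.15 [-0.17  0.04  2.11  0.08  0.68 -2.28]Traceback (most recent call last):
  File "<stdin>", line 4, in <module>
AttributeError: 'NoneType' object has no attribute 'round'
```

```bash
cat >> h.py <<'E'
_g=gr
def gr(yaw,phi=0.,pitch=PITCH,half=True):
    r=R.from_rotvec(_g(yaw,phi,pitch))
    return (r*R.from_rotvec([np.pi,0,0]) if half else r).as_rotvec()
E
python3 - <<'E'
from h import *
from cell import manip, cams, inverse_kinematics as ik
f=lambda q: None if q is None else q.round(2)
for z in (0.2,0.0985): 
    for phi in (0,-.2,.15): print(z,phi,f(ik([*BUNG,z],gr(BY,phi))))
u=np.array([np.cos(TRY),np.sin(TRY)]); bay=TRAYC-0.018*u; print(bay)
for yaw in (TRY,-.757,TRY-np.pi): print(yaw,f(ik([*bay,0.03],gr(yaw))))
manip.set_gripper(0.045,force=45)
manip.move_pose([*BUNG,0.195],gr(BY))
s=manip.state(); print(s["clock"],s["tool_pos"],s["contact_force"])
manip.move_linear([*BUNG,0.125],rate=0.08); manip.dwell(0.15)
s=manip.state(); print(s["clock"],s["tool_pos"],s["contact_force"])
c=cams.capture("side"); cv2.imwrite("pics/side1.png",c["image"]); cv2.imwrite("pics/side1c.png",cv2.resize(c["image"][90:290,220:420],None,fx=3,fy=3))
snap("wrist3",cams,manip)
E
```

```text
0.2 0 [-0.26 -0.02  1.96  0.24  0.99  0.74]
0.2 -0.2 [-0.13 -0.08  2.03 -0.    0.86  0.94]
0.2 0.15 [-0.34  0.05  1.91  0.37  1.1   0.64]
0.0985 0 [-0.26  0.08  2.06  0.28  0.79  0.67]
0.0985 -0.2 [-0.13  0.03  2.13 -0.    0.65  0.94]
0.0985 0.15 [-0.34  0.15  2.    0.42  0.92  0.55]
[ 0.34999474 -0.33130883]
-0.235 [-0.96 -0.07  2.36  0.33  0.65  0.6 ]
-0.757 [-0.83 -0.11  2.4   0.04  0.55  1.47]
-3.376592653589793 [-0.71  0.28  1.97 -0.15  1.16 -1.96]
6.35 [ 0.60727545 -0.05770367  0.19506286] [ 0.33335739 -0.34216865  0.5346346 ]
7.525 [ 0.60788226 -0.05787057  0.12595776] [ 0.08994638 -0.61399728 -0.22158436]
```

View pics/side1c.png

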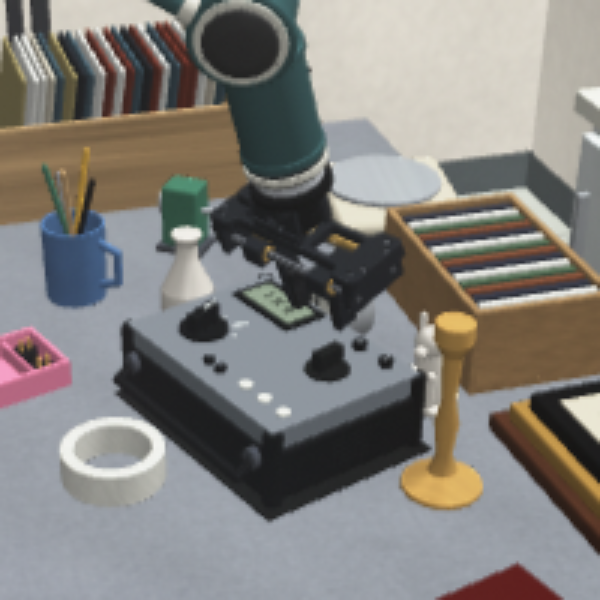

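View pics/wrist3.png

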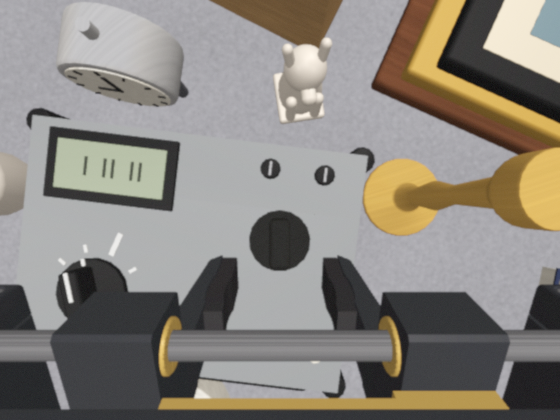

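```bash
python3 - <<'E'
from h import *
from cell import manip, cams
f0=manip.state()["contact_force"]
for z in (0.106,0.101,0.0985):
    manip.move_linear([*BUNG,z],rate=0.04); manip.dwell(0.05); s=manip.state(); df=s["contact_force"]-f0
    print(s["tool_pos"].round(4),df.round(2))
    if df[2]>3: break
manip.set_gripper(0.0,force=55); manip.dwell(0.15)
s=manip.state(); print(s["clock"],s["gripper_width"],s["tool_pos"].round(4),s["contact_force"].round(2),s["moment"].round(3), R.from_rotvec(s["tcp_rot"]).as_matrix().round(3).tolist())
E
```

```text
[ 0.6073 -0.0577  0.106 ] [-0.26 -0.26 -0.6 ]
[ 0.6071 -0.0577  0.1008] [-0.38 -0.06  0.48]
[ 0.6071 -0.0577  0.0984] [-0.94  0.02 -0.76]
9.8417 0.0004223120206785254 [ 0.6072 -0.0577  0.0985] [-0.35 -0.62  0.39] [-0.052  0.189 -0.001] [[0.264, 0.449, -0.853], [0.133, -0.893, -0.429], [-0.955, -0.0, -0.296]]
```

```bash
python3 - <<'E'
from h import *
from cell import manip, cams
c,s=snap("wrist4",cams,manip)
c=cams.capture("side"); cv2.imwrite("pics/side2c.png",cv2.resize(c["image"][150:270,240:400],None,fx=4,fy=4,interpolation=cv2.INTER_CUBIC))
print(s["gripper_width"],s["joint_pos"].round(3))
E
```

```text
0.0004223120206785254 [-0.256  0.084  2.056  0.278  0.793  0.674]
```

View pics/side2c.png

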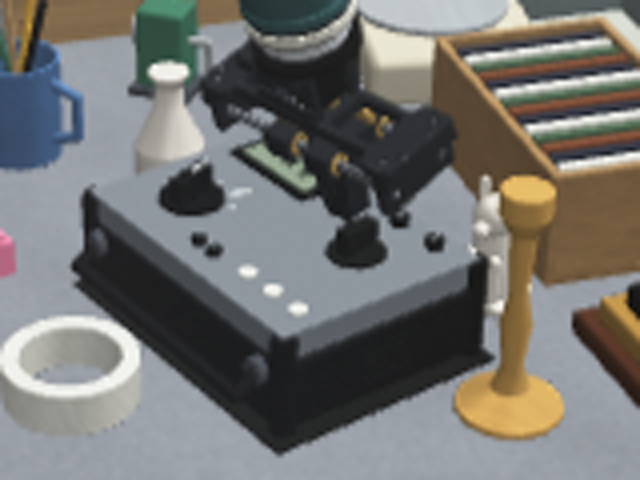

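View pics/wrist4.png

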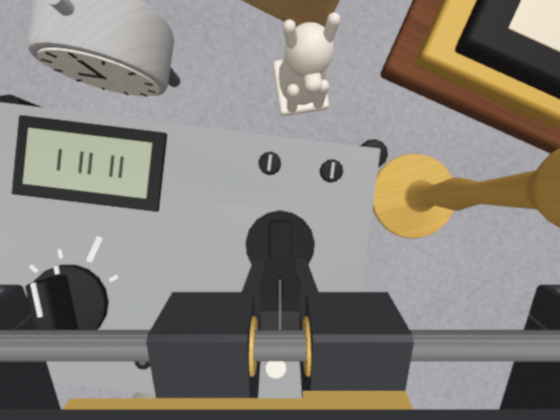

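```bash
python3 - <<'E'
from h import *
c=load("pics/wrist4.npz"); Tw=camT({"T_tool_cam":c["T_tool_cam"]},c); W=cloud(c,Tw)
def pr(P): 
    q=np.linalg.inv(Tw)@[*P,1]; q=c["intrinsics"]@q[:3]; return (q[:2]/q[2]).round(1)
print("tcp",pr(c["tool_pos"]),"tab top ctr",pr([*BUNG,0.116]),"tab ends",[pr([*(BUNG+k*.017*np.array([np.cos(BY),np.sin(BY)])),0.116]) for k in (-1,1)])
for p in [(280,228),(280,240),(280,250),(280,260),(280,270),(265,240),(295,240)]: print(p,W[p[1],p[0]].round(4),c["image"][p[1],p[0]])
im=np.clip(c["image"][190:340,200:360].astype(float)*2,0,255).astype(np.uint8)
cv2.imwrite("pics/w4c.png",cv2.resize(im,None,fx=4,fy=4,interpolation=cv2.INTER_CUBIC))
E
```

```text
tcp [279.6 246.6] tab top ctr [279.6 250.8] tab ends [array([279.6, 279.9]), array([279.7, 221.6])]
(280, 228) [ 0.6191 -0.0519  0.1158] [47 50 50]
(280, 240) [ 0.6128 -0.0551  0.1153] [46 46 48]
(280, 250) [ 0.6078 -0.0576  0.1164] [48 50 48]
(280, 260) [ 0.6059 -0.0586  0.1365] [48 48 49]
(280, 270) [ 0.6031 -0.06    0.1461] [44 45 48]
(265, 240) [ 0.6063 -0.0475  0.0946] [46 49 50]
(295, 240) [ 0.615  -0.065   0.0939] [49 49 49]
```

View pics/w4c.png

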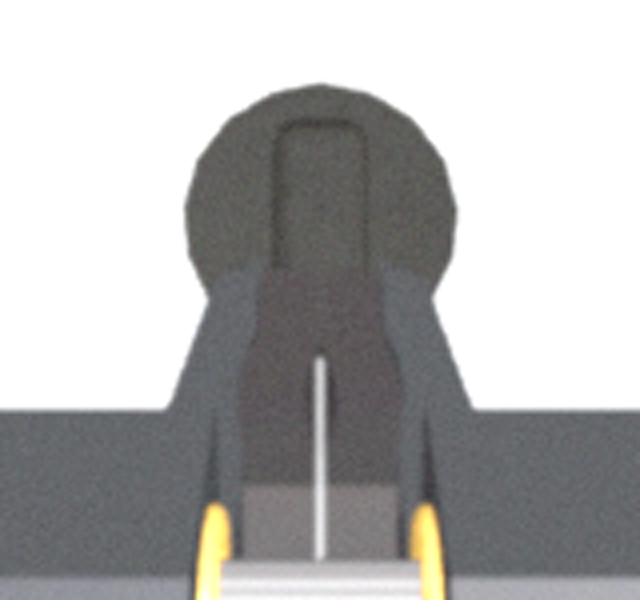

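```bash
python3 - <<'E'
from h import *
for f,cols in [("wrist4",(255,270,280,290,305)),("wrist3",(215,225,232,330,335)),("wrist2",(175,185,190,370,380))]:
    c=load(f"pics/{f}.npz"); C=cloud(c,c["T_tool_cam"])
    for u in cols:
        print(f,u,[(v,(C[v,u]*1000).round(0).tolist()) for v in range(244,330,8)])
E
```

```text
wrist4 255 [(244, [5.0, -16.0, 1.0]), (252, [3.0, -16.0, 5.0]), (260, [-39.0, -12.0, -11.0]), (268, [-47.0, -12.0, -11.0]), (276, [-55.0, -11.0, -11.0]), (284, [-62.0, -11.0, -11.0]), (292, [-68.0, -10.0, -11.0]), (300, [-73.0, -10.0, -11.0]), (308, [-79.0, -9.0, -11.0]), (316, [-84.0, -9.0, -11.0]), (324, [-109.0, -7.0, -28.0])]
wrist4 270 [(244, [-16.0, -6.0, -9.0]), (252, [-16.0, -6.0, -4.0]), (260, [-36.0, -5.0, -9.0]), (268, [-44.0, -5.0, -9.0]), (276, [-53.0, -4.0, -10.0]), (284, [-59.0, -4.0, -9.0]), (292, [-66.0, -4.0, -10.0]), (300, [-72.0, -4.0, -10.0]), (308, [-76.0, -4.0, -9.0]), (316, [-78.0, -4.0, -7.0]), (324, [-78.0, -4.0, -3.0])]
wrist4 280 [(244, [-14.0, 0.0, -8.0]), (252, [-18.0, 0.0, -5.0]), (260, [-37.0, 0.0, -10.0]), (268, [-45.0, 0.0, -10.0]), (276, [-51.0, 0.0, -9.0]), (284, [-51.0, 0.0, -5.0]), (292, [-53.0, 0.0, -1.0]), (300, [-53.0, 0.0, 3.0]), (308, [-53.0, 0.0, 8.0]), (316, [-7.0, 0.0, 48.0]), (324, [-8.0, 0.0, 53.0])]
wrist4 290 [(244, [-15.0, 6.0, -9.0]), (252, [-17.0, 6.0, -4.0]), (260, [-36.0, 5.0, -10.0]), (268, [-45.0, 5.0, -10.0]), (276, [-52.0, 5.
[... 3066 characters left out ...]
316, [167.0, -120.0, 183.0]), (324, [168.0, -121.0, 196.0])]
wrist2 370 [(244, [116.0, 95.0, 53.0]), (252, [117.0, 96.0, 63.0]), (260, [-36.0, 47.0, -8.0]), (268, [-44.0, 45.0, -8.0]), (276, [-48.0, 44.0, -6.0]), (284, [-49.0, 44.0, -2.0]), (292, [-50.0, 44.0, 1.0]), (300, [-50.0, 44.0, 6.0]), (308, [-53.0, 44.0, 9.0]), (316, [126.0, 107.0, 151.0]), (324, [210.0, 138.0, 230.0])]
wrist2 380 [(244, [115.0, 105.0, 53.0]), (252, [116.0, 106.0, 62.0]), (260, [-37.0, 52.0, -9.0]), (268, [-45.0, 49.0, -9.0]), (276, [-52.0, 47.0, -8.0]), (284, [-59.0, 45.0, -9.0]), (292, [-59.0, 45.0, -4.0]), (300, [-60.0, 46.0, -0.0]), (308, [-62.0, 45.0, 2.0]), (316, [-63.0, 45.0, 6.0]), (324, [-64.0, 45.0, 9.0])]
```

```bash
python3 - <<'E'
from h import *
for f,cols in [("wrist4",(262,268,274,284,290,298)),("wrist3",(205,210,220,228,340,345)),("wrist2",(170,180,375,385))]:
    c=load(f"pics/{f}.npz"); C=cloud(c,c["T_tool_cam"]); 
    for u in cols:
        col=C[:,u]; v=np.where((col[:,0]<-25)&(col[:,0]>-60)&(abs(col[:,2])<0.03)&(np.arange(420)>200))[0] if 0 else np.where((col[:,0]<-.025)&(col[:,0]>-.06)&(abs(col[:,2])<.03))[0]
        print(f,u,v[:1],(col[v[0]-1:v[0]+4]*1000).round(1).tolist())
E
```

```text
wrist4 262 [256] [[4.0, -11.6, 8.0], [-34.4, -9.2, -10.8], [-35.2, -9.1, -10.6], [-37.4, -9.0, -11.2], [-38.0, -9.0, -10.9]]
wrist4 268 [258] [[-15.3, -6.9, -0.4], [-33.3, -6.1, -9.1], [-35.1, -6.0, -9.4], [-37.1, -6.0, -9.9], [-37.6, -5.9, -9.6]]
wrist4 274 [258] [[-17.2, -3.3, -1.4], [-34.4, -2.9, -9.6], [-35.0, -2.9, -9.4], [-36.5, -2.9, -9.6], [-36.9, -2.9, -9.2]]
wrist4 284 [258] [[-18.1, 2.6, -1.8], [-33.6, 2.3, -9.2], [-35.0, 2.3, -9.3], [-36.4, 2.3, -9.5], [-38.2, 2.3, -9.9]]
wrist4 290 [258] [[-17.2, 6.1, -1.4], [-33.8, 5.5, -9.3], [-34.5, 5.4, -9.1], [-36.4, 5.4, -9.5], [-37.6, 5.3, -9.6]]
wrist4 298 [256] [[3.4, 12.1, 7.7], [-34.1, 9.6, -10.6], [-35.9, 9.5, -11.0], [-36.8, 9.5, -10.9], [-37.5, 9.4, -10.7]]
wrist3 205 [266] [[29.3, -56.5, 29.2], [-44.5, -36.6, -10.4], [-47.5, -35.8, -11.6], [-46.3, -36.2, -10.4], [-47.9, -35.8, -10.7]]
wrist3 210 [260] [[28.6, -52.2, 23.7], [-39.5, -35.2, -11.1], [-39.6, -35.2, -10.6], [-40.8, -34.9, -10.7], [-41.7, -34.7, -10.6]]
wrist3 220 [256] [[30.8, -45.0, 21.5], [-35.1, -30.9, -11.1], [-36.3, -30.7, -11.2], [-36.6, -30.7, -10.8], [-3
[... 213 characters left out ...]
, 31.1, -11.2], [-36.8, 31.0, -10.9], [-37.9, 30.8, -10.9]]
wrist3 345 [258] [[31.6, 49.6, 23.5], [-37.1, 33.5, -11.1], [-37.3, 33.5, -10.6], [-39.0, 33.2, -10.9], [-40.7, 32.8, -11.2]]
wrist2 170 [259] [[210.8, -153.9, 118.9], [-38.1, -55.9, -9.9], [-39.3, -55.5, -10.0], [-40.9, -54.9, -10.3], [-42.0, -54.5, -10.3]]
wrist2 180 [255] [[209.7, -138.8, 112.1], [-33.5, -52.2, -9.8], [-35.8, -51.4, -10.4], [-35.8, -51.5, -9.9], [-35.7, -51.6, -9.2]]
wrist2 375 [258] [[119.4, 103.0, 70.2], [-34.4, 50.1, -8.6], [-35.4, 49.8, -8.5], [-36.7, 49.4, -8.7], [-36.6, 49.5, -8.0]]
wrist2 385 [257] [[115.6, 112.1, 67.0], [-36.8, 54.3, -10.4], [-36.9, 54.3, -9.9], [-38.2, 53.9, -10.0], [-39.9, 53.3, -10.3]]
```

```bash
cat >> h.py <<'E'
D=0.034
def tcp(tip,rot): return np.asarray(tip)+D*R.from_rotvec(rot).as_matrix()[:,0]
def tip(s): return s["tool_pos"]-D*R.from_rotvec(s["tcp_rot"]).as_matrix()[:,0]
E
python3 - <<'E'
from h import *
from cell import manip, cams
f0=manip.state()["contact_force"]
manip.set_gripper(0.04)
r=gr(BY)
for z in (0.128,0.112,0.104,0.100,0.098):
    manip.move_linear(tcp([*BUNG,z],r),rate=0.04,rot=r); manip.dwell(0.05); s=manip.state(); df=s["contact_force"]-f0
    print(s["clock"],tip(s).round(4),df.round(2))
    if df[2]>3.5: break
c,s=snap("wrist5",cams,manip)
C=cv2.resize(np.clip(c["image"][180:340,180:380]*1.6,0,255).astype(np.uint8),None,fx=4,fy=4); cv2.imwrite("pics/w5c.png",C[:600])
E
```

```text
11.125 [ 0.6072 -0.0575  0.1278] [-0.16  0.67 -0.07]
11.725 [ 0.6072 -0.0577  0.1119] [-0.29  0.92 -0.26]
12.125 [ 0.6071 -0.0577  0.1037] [-0.1   0.46 -0.24]
12.425 [ 0.6071 -0.0577  0.0998] [-0.22  0.79  0.31]
12.725 [ 0.6072 -0.0577  0.0979] [0.72 1.72 0.31]
```

View pics/w5c.png

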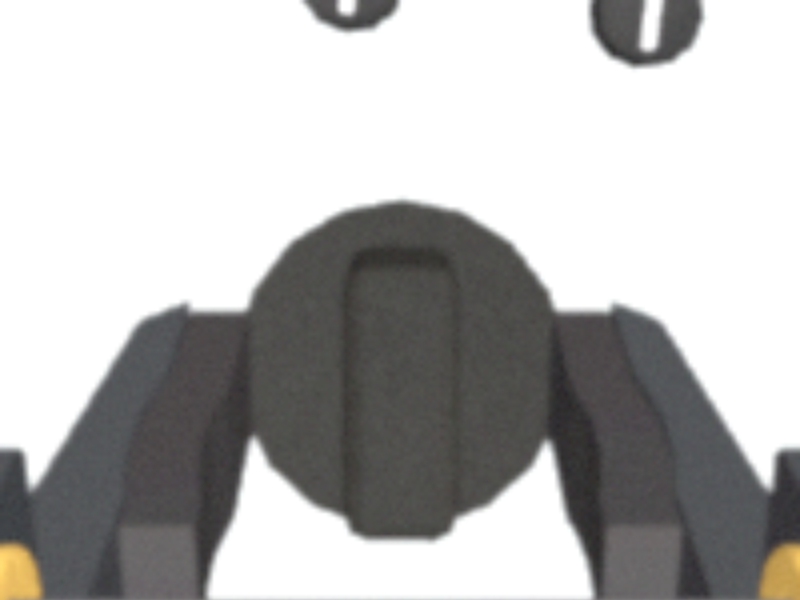

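Now the fingertips really straddle the tab (crop: tab at (400,390), pads at (215,..) and (590,..)). The declared TCP sits about 34 mm beyond the real tips. Gripping.

```bash
python3 - <<'E'
from h import *
from cell import manip, cams
manip.set_gripper(0.0,force=55); manip.dwell(0.1)
s=manip.state(); print(s["clock"],s["gripper_width"],tip(s).round(4),s["contact_force"].round(2),s["moment"].round(3))
E
```

```text
13.3917 0.01345935670392581 [ 0.6072 -0.0577  0.0981] [-0.22  0.04  1.68] [ 0.031  0.185 -0.029]
```

```bash
cat > rock.py <<'E'
from h import *
import json,os
from cell import manip
SOCK=np.array([*BUNG,0.09])
def loadM():
    d=json.load(open("rock.json")); return np.array(d["M"]),d["phi"],np.array(d["b"]),np.array(d["f0"])
def save(M,phi,b,f0): json.dump(dict(M=M.tolist(),phi=phi,b=b.tolist(),f0=f0.tolist()),open("rock.json","w"))
def rot_about(M,p,dphi):
    Q=np.eye(4); Q[:3,:3]=R.from_rotvec(AX*dphi).as_matrix(); Q[:3,3]=p-Q[:3,:3]@p; return Q@M,Q
def step(M,rate):
    manip.move_linear(M[:3,3],rate=rate,rot=R.from_matrix(M[:3,:3]).as_rotvec())
def rock(target,pivot,n=4,rate=0.012,lim=-9.5):
    M,phi,b,f0=loadM(); dp=(target-phi)/n
    for i in range(n):
        M2,Q=rot_about(M,pivot,dp); step(M2,rate); M=M2; phi+=dp; b=(Q@[*b,1])[:3]
        s=manip.state(); df=s["contact_force"]-f0
        print(f"t={s['clock']:.2f} phi={phi:+.3f} b_z={1000*(b[2]-.09):.1f} F={df.round(1)} m={s['moment'].round(2)} err={1000*np.linalg.norm(s['tool_pos']-M[:3,3]):.1f} w={s['gripper_width']:.4f}")
        save(M,phi,b,f0)
        if df[2]<lim: print("STOP pull"); return False
    return True
def lift(dz,n=1,rate=0.01,lim=-9.5):
    M,phi,b,f0=loadM()
    for i in range(n):
        M=M.copy(); M[2,3]+=dz/n; b[2]+=dz/n; step(M,rate); s=manip.state(); df=s["contact_force"]-f0
        print(f"lift t={s['clock']:.2f} b_z={1000*(b[2]-.09):.1f} F={df.round(1)} w={s['gripper_width']:.4f}"); save(M,phi,b,f0)
        if df[2]<lim: print("STOP pull"); return False
    return True
def init():
    s=manip.state(); save(T(s["tool_pos"],s["tcp_rot"]),0.0,SOCK.copy(),s["contact_force"])
LC=SOCK+0.019*AY-[0,0,.0085]; RC=SOCK-0.019*AY-[0,0,.0085]
E
python3 - <<'E'
from rock import *
init()
rock(-0.12,SOCK+0.023*AY,n=6)
E
```

```text
t=13.64 phi=-0.020 b_z=0.5 F=[ 1.9 -0.8 -5.1] m=[ 0.08  0.11 -0.03] err=0.3 w=0.0134
t=13.89 phi=-0.040 b_z=0.9 F=[ 1.5 -0.  -2.9] m=[ 0.03  0.13 -0.04] err=0.2 w=0.0137
t=14.14 phi=-0.060 b_z=1.4 F=[-3.4 -0.4  2.8] m=[ 0.16  0.65 -0.  ] err=0.6 w=0.0134
t=14.39 phi=-0.080 b_z=1.8 F=[-0.3  2.  -2.5] m=[ 0.21  0.27 -0.02] err=0.5 w=0.0134
t=14.64 phi=-0.100 b_z=2.3 F=[-4.4  1.9  4.7] m=[0.36 0.77 0.07] err=0.5 w=0.0132
t=14.89 phi=-0.120 b_z=2.8 F=[-2.3  1.6  1.2] m=[0.55 0.72 0.07] err=0.5 w=0.0136
```

```bash
python3 - <<'E'
from rock import *
rock(0.08,RC,n=8)
E
```

```text
t=15.14 phi=-0.095 b_z=3.2 F=[-2.9  4.9 -1. ] m=[0.63 0.48 0.18] err=0.5 w=0.0140
t=15.39 phi=-0.070 b_z=3.7 F=[-1.4  4.3 -0.5] m=[0.79 0.56 0.19] err=0.3 w=0.0134
t=15.64 phi=-0.045 b_z=4.2 F=[-2.6  3.2  0. ] m=[0.75 0.81 0.3 ] err=0.4 w=0.0133
t=15.89 phi=-0.020 b_z=4.6 F=[-2.7  4.9 -1.8] m=[0.69 0.58 0.21] err=0.5 w=0.0137
t=16.14 phi=+0.005 b_z=5.1 F=[-3.   4.3  0.2] m=[0.85 0.62 0.22] err=0.4 w=0.0138
t=16.39 phi=+0.030 b_z=5.5 F=[-3.   4.7  0.4] m=[0.95 0.76 0.35] err=0.4 w=0.0136
t=16.64 phi=+0.055 b_z=5.9 F=[-3.9  6.6  2.4] m=[1.38 0.83 0.35] err=0.9 w=0.0135
t=16.89 phi=+0.080 b_z=6.3 F=[-4.8  7.9  3.7] m=[1.79 0.88 0.45] err=1.7 w=0.0136
```

```bash
python3 - <<'E'
from h import *
from cell import manip, cams
c,s=snap("wrist6",cams,manip)
k=cams.capture("side"); cv2.imwrite("pics/side3c.png",cv2.resize(k["image"][150:270,260:400],None,fx=5,fy=5,interpolation=cv2.INTER_CUBIC))
k2=cams.capture("scene"); cv2.imwrite("pics/scene3c.png",cv2.resize(k2["image"][150:310,170:370],None,fx=3.7,fy=3.7,interpolation=cv2.INTER_CUBIC))
E
```

```text
(no output)
```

View pics/side3c.png

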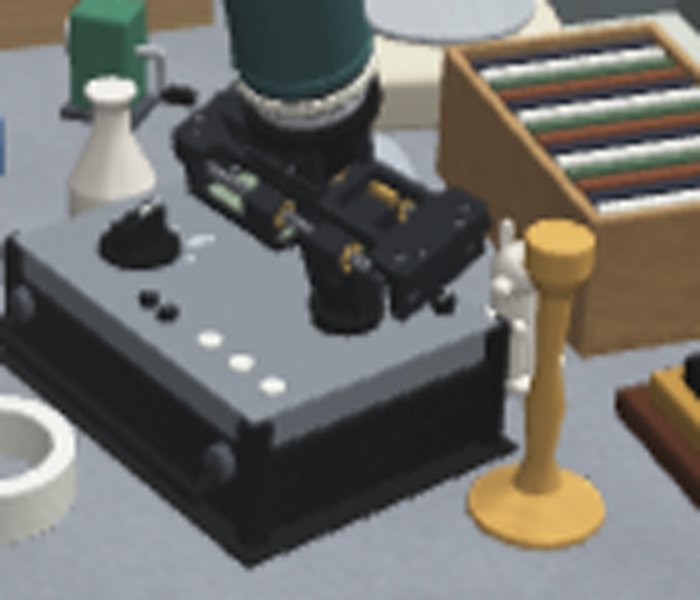

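View pics/scene3c.png

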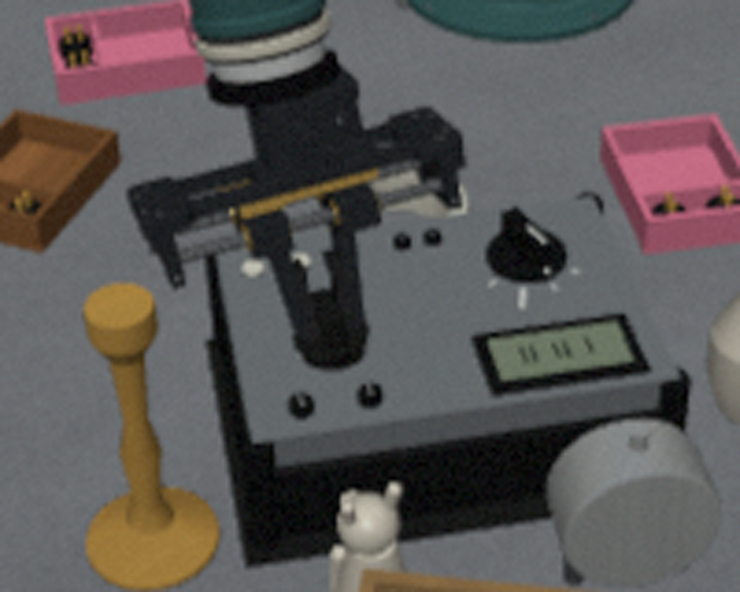

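View pics/wrist6.png

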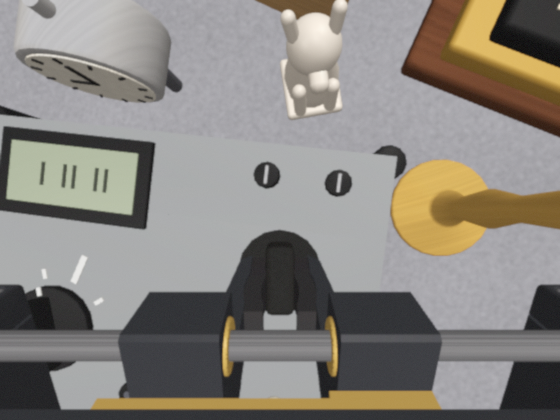

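```bash
cat >> rock.py <<'E'
def shift(d,rate=0.01):
    M,phi,b,f0=loadM(); M[:3,3]+=d; b=b+d; step(M,rate); s=manip.state(); df=s["contact_force"]-f0
    print(f"shift t={s['clock']:.2f} F={df.round(1)} m={s['moment'].round(2)} b_off={1000*((b-SOCK)@AX):.1f},{1000*((b-SOCK)@AY):.1f},{1000*(b[2]-.09):.1f}"); save(M,phi,b,f0)
E
python3 - <<'E'
from rock import *
shift(0.0*AY); shift(0.0015*AY)
rock(-0.08,LC,n=6)
shift(0*AY)
E
```

```text
shift t=17.29 F=[-4.   7.3  2.7] m=[1.74 0.96 0.52] b_off=-0.0,-2.5,6.3
shift t=17.59 F=[-5.3  6.   4. ] m=[1.06 0.91 0.37] b_off=-0.0,-1.0,6.3
t=17.84 phi=+0.053 b_z=6.9 F=[-4.1  3.8  2.7] m=[0.95 0.87 0.34] err=1.0 w=0.0137
t=18.09 phi=+0.027 b_z=7.4 F=[-2.1  2.3  1.6] m=[0.45 0.54 0.16] err=1.2 w=0.0135
t=18.34 phi=-0.000 b_z=7.9 F=[-0.9  1.3  1.8] m=[0.13 0.34 0.04] err=1.2 w=0.0138
t=18.59 phi=-0.027 b_z=8.4 F=[ 1.  -1.9 -2.4] m=[-0.21  0.05 -0.08] err=0.9 w=0.0136
t=18.84 phi=-0.053 b_z=8.9 F=[ 1.3 -1.4 -1.4] m=[-0.33  0.07 -0.12] err=0.7 w=0.0138
t=19.09 phi=-0.080 b_z=9.3 F=[ 0.2 -2.5 -0.9] m=[-0.37  0.08 -0.15] err=0.5 w=0.0138
shift t=19.34 F=[ 0.3 -2.6 -0.8] m=[-0.44 -0.   -0.1 ] b_off=-0.0,1.7,9.3
```

```bash
python3 - <<'E'
from rock import *
ok=rock(0.04,RC,n=5)
if ok:
    M,phi,b,f0=loadM(); shift(-((b-SOCK)@AY)*AY)
    ok=rock(0.0,loadM()[2],n=2)
    if ok: ok=lift(0.004,n=4,rate=0.01,lim=-8)
E
```

```text
t=19.59 phi=-0.056 b_z=9.8 F=[ 1.  -0.  -0.4] m=[ 0.03  0.09 -0.07] err=0.1 w=0.0134
t=19.84 phi=-0.032 b_z=10.3 F=[ 0.2  0.3 -1.6] m=[-0.05  0.14 -0.01] err=0.9 w=0.0134
t=20.09 phi=-0.008 b_z=10.8 F=[-0.6  0.5 -1. ] m=[-0.01  0.23 -0.03] err=0.6 w=0.0134
t=20.34 phi=+0.016 b_z=11.2 F=[-0.3 -0.5 -2.3] m=[-0.06  0.2  -0.01] err=0.3 w=0.0136
t=20.59 phi=+0.040 b_z=11.7 F=[ 0.7 -0.2 -2.5] m=[-0.03  0.22 -0.03] err=0.2 w=0.0137
shift t=20.84 F=[ 0.7 -1.7 -2.2] m=[-0.05  0.22  0.  ] b_off=-0.0,-0.0,11.7
t=21.09 phi=+0.020 b_z=11.7 F=[ 0.7  0.1 -1.8] m=[-0.08  0.22  0.02] err=0.4 w=0.0138
t=21.34 phi=+0.000 b_z=11.7 F=[ 0.1  0.  -2.2] m=[-0.07  0.24 -0.  ] err=0.3 w=0.0136
lift t=21.59 b_z=12.7 F=[ 1.1 -0.3 -1.2] w=0.0136
lift t=21.84 b_z=13.7 F=[ 1.   0.4 -1.9] w=0.0133
lift t=22.09 b_z=14.7 F=[ 0.4  0.  -3.3] w=0.0134
lift t=22.34 b_z=15.7 F=[ 0.7 -0.5 -1.9] w=0.0134
```

```bash
python3 - <<'E'
from rock import *
from cell import cams, inverse_kinematics as ik
lift(0.012,n=2,rate=0.03,lim=-8); lift(0.055,n=1,rate=0.12,lim=-8)
s=manip.state(); print(s["clock"],tip(s),s["joint_pos"].round(2))
u=np.array([np.cos(TRY),np.sin(TRY)]); bay=TRAYC-0.018*u
r=gr(TRY)
for z in (0.16,0.03): 
    q=ik(tcp([*bay,z],r),r); print(q)
c,s=snap("wrist7",cams,manip)
k=cams.capture("side"); cv2.imwrite("pics/side4c.png",cv2.resize(k["image"][120:270,230:430],None,fx=4,fy=4,interpolation=cv2.INTER_CUBIC))
E
```

```text
lift t=22.69 b_z=21.7 F=[-0.7  0.4 -2. ] w=0.0135
lift t=23.04 b_z=27.7 F=[-0.1  0.3 -2.4] w=0.0134
lift t=23.65 b_z=82.7 F=[-0.4  0.5 -2. ] w=0.0134
23.65 [ 0.60694258 -0.05767993  0.1804603 ] [-0.24  0.04  2.    0.25  0.89  0.72]
[-0.94701512 -0.19863729  2.26172697  0.2565076   0.86492938  0.71276935]
[-0.94701512  0.01095182  2.36428143  0.3676068   0.56718201  0.56723759]
```

View pics/side4c.png

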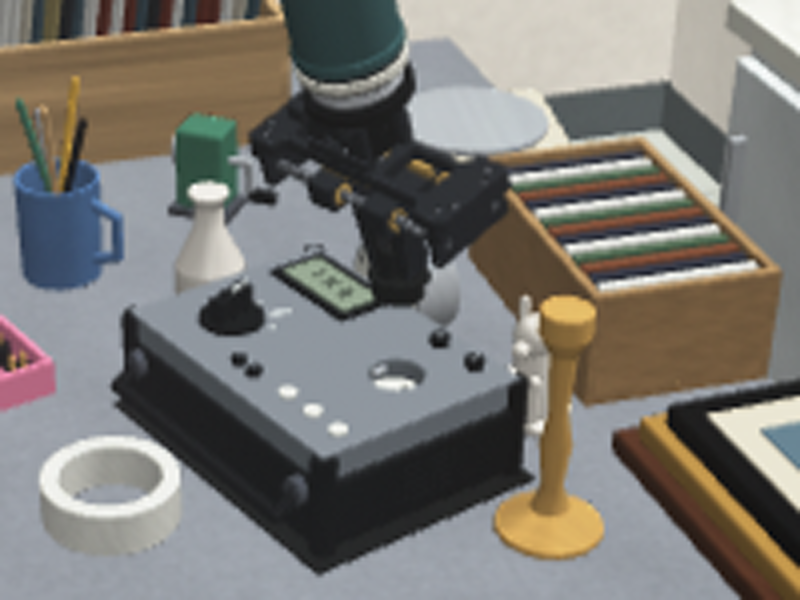

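View pics/wrist7.png

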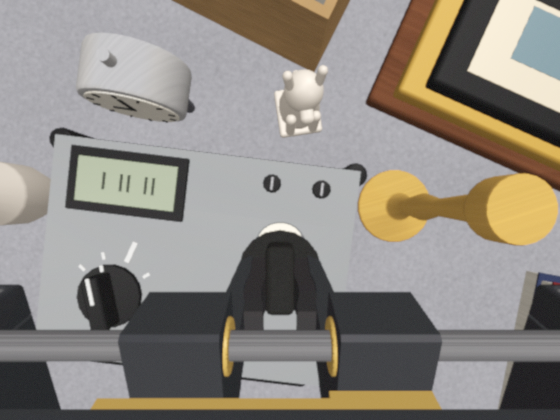

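```bash
python3 - <<'E'
from rock import *
from cell import cams
u=np.array([np.cos(TRY),np.sin(TRY)]); bay=TRAYC-0.018*u
r=gr(TRY)
manip.move_pose(tcp([*bay,0.15],r),r)
manip.move_linear(tcp([*bay,0.075],r),rate=0.12); manip.dwell(0.1)
s=manip.state(); print(s["clock"],tip(s),s["gripper_width"],s["contact_force"])
c,s=snap("wrist8",cams,manip)
k=cams.capture("side"); cv2.imwrite("pics/side5c.png",cv2.resize(k["image"][240:360,200:360],None,fx=4.5,fy=4.5,interpolation=cv2.INTER_CUBIC))
k=cams.capture("scene"); cv2.imwrite("pics/scene5c.png",cv2.resize(k["image"][120:240,110:260],None,fx=4.5,fy=4.5,interpolation=cv2.INTER_CUBIC))
E
```

```text
26.025 [ 0.3507327  -0.33211758  0.07614048] 0.013558507317192608 [ 0.09770299  0.65216923 -0.42730608]
```

View pics/side5c.png

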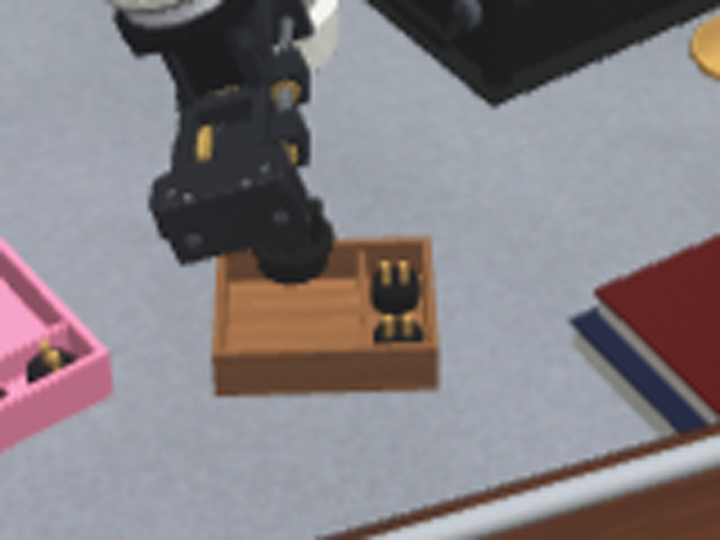

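View pics/scene5c.png

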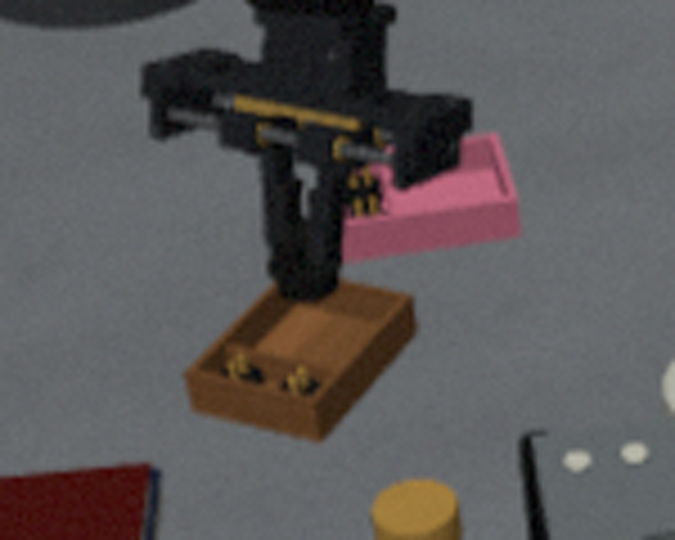

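View pics/wrist8.png

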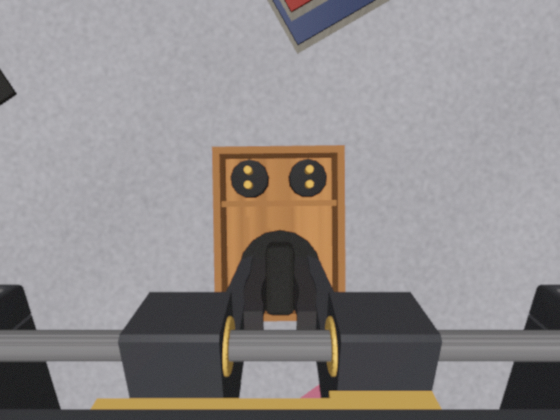

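```bash
python3 - <<'E'
from h import *
c=load("pics/wrist8.npz"); Tw=camT({"T_tool_cam":c["T_tool_cam"]},c)
u=np.array([np.cos(TRY),np.sin(TRY)]); v=np.array([-u[1],u[0]])
a=onplane(c,Tw,213,147,.03)[:2]; b=onplane(c,Tw,345,146,.03)[:2]; l=onplane(c,Tw,214,250,.03)[:2]; r=onplane(c,Tw,345,250,.03)[:2]
p=onplane(c,Tw,280,203,.025)[:2]
mid=(a+b)/2; print(a,b,np.linalg.norm(a-b),"tray c",mid-0.06*u,"yaw",np.arctan2(*(a-b)[::-1])-np.pi/2, "sides mid",(l+r)/2,np.linalg.norm(l-r))
print("partition-> bay centre",p-0.039*u, "in frame of assumed",[(p-TRAYC)@u,(mid-TRAYC)@u,(mid-TRAYC)@v,((l+r)/2-TRAYC)@v])
E
```

```text
[ 0.43482546 -0.30555626] [ 0.41474525 -0.39257579] 0.0893062850165049 tray c [ 0.36643449 -0.33509545] yaw -0.22678554396839523 sides mid [ 0.35635305 -0.33307821] 0.08940416661605498
partition-> bay centre [ 0.34953961 -0.33178136] in frame of assumed [np.float64(0.020667403565540914), np.float64(0.0588695792458228), np.float64(0.00014533816933261643), np.float64(-0.00024026650555598872)]
```

Tray confirmed within 1 mm. Lower and release.

```bash
python3 - <<'E'
from h import *
from cell import manip,cams
u=np.array([np.cos(TRY),np.sin(TRY)]); bay=TRAYC-0.018*u
r=gr(TRY)
f0=manip.state()["contact_force"]
for z in (0.045,0.034,0.031,0.030,0.029,0.028,0.027):
    manip.move_linear(tcp([*bay,z],r),rate=0.05); s=manip.state(); df=s["contact_force"]-f0
    print(round(s["clock"],2),tip(s).round(4),df.round(2))
    if df[2]>2.0 and z<0.033: break
manip.set_gripper(0.034); manip.dwell(0.1)
t=tip(manip.state())
manip.move_linear(tcp([t[0],t[1],0.07],r),rate=0.08); 
manip.move_linear(tcp([t[0],t[1],0.15],r),rate=0.2); 
c,s=snap("wrist9",cams,manip); print(s["clock"],s["gripper_width"])
E
```

```text
26.93 [ 0.35   -0.3313  0.0449] [ 0.12 -0.31  0.88]
27.29 [ 0.3497 -0.3308  0.0334] [-0.24 -0.45 -0.38]
27.54 [ 0.3499 -0.3312  0.0309] [-0.31 -0.07  0.82]
27.79 [ 0.35   -0.3313  0.03  ] [-0.84 -0.47  0.33]
28.04 [ 0.35   -0.3313  0.029 ] [-0.88 -1.33 -0.33]
28.29 [ 0.3501 -0.3314  0.0281] [-0.4  -1.03  0.64]
28.54 [ 0.3503 -0.3316  0.028 ] [-5.    2.7  11.76]
30.375 0.03399179512581954
```

View pics/wrist9.png

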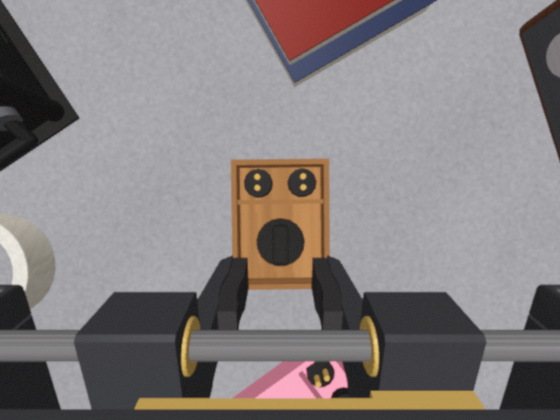

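```bash
python3 - <<'E'
from h import *
from cell import manip,cams,inverse_kinematics as ik
K=np.array([0.5103,0.0489]); Y0=0.655; Y1=0.0323
f=lambda q: None if q is None else q.round(2)
for y in (Y0,Y1,-0.1): 
    r=gr(y,0,0); print(y,f(ik(tcp([*K,0.0985],r),r)))
r=gr(Y0,0,0)
p=manip.state()["tool_pos"]
manip.move_pose(tcp([*K,0.18],r),r)
manip.move_linear(tcp([*K,0.135],r),rate=0.12); manip.dwell(0.1)
c,s=snap("wrist10",cams,manip); print(s["clock"],tip(s))
Tw=camT({"T_tool_cam":c["T_tool_cam"]},s); W=cloud(c,Tw)
m=(W[...,2]>0.106)&(W[...,2]<0.122)&(abs(W[...,0]-.51)<.04)&(abs(W[...,1]-.049)<.04); P=W[m][:,:2].astype(np.float32)
print(cv2.minAreaRect(P),len(P))
E
```

```text
0.655 [0.05 0.09 2.08 0.   0.97 0.96]
0.0323 [ 0.05  0.09  2.08 -0.    0.97  1.59]
-0.1 [ 0.05  0.09  2.08 -0.    0.97  1.72]
32.5833 [0.51108605 0.04861153 0.13596458]
((0.509739875793457, 0.04966825991868973), (0.04226476699113846, 0.01265906821936369), 37.680763244628906) 1442
```

View pics/wrist10.png

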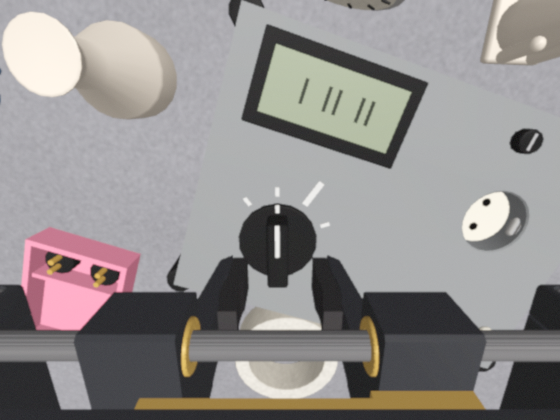

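```bash
python3 - <<'E'
from h import *
from cell import manip,cams
K=np.array([0.510,0.0492]); Y0=0.657; Y1=0.0323
r=gr(Y0,0,0); f0=manip.state()["contact_force"]
for z in (0.108,0.101,0.099):
    manip.move_linear(tcp([*K,z],r),rate=0.06); s=manip.state(); df=s["contact_force"]-f0; print(round(s["clock"],2),tip(s).round(4),df.round(2))
    if df[2]>4: break
manip.set_gripper(0.0,force=30); manip.dwell(0.1)
s=manip.state(); print(s["clock"],s["gripper_width"],s["contact_force"].round(2),s["moment"].round(3))
z=tip(s)[2]
for y in np.linspace(Y0,Y1,6)[1:]:
    r=gr(y,0,0); manip.move_pose(tcp([*K,z],r),r); s=manip.state(); print(round(s["clock"],2),round(y,3),s["contact_force"].round(2),s["moment"].round(3),round(s["gripper_width"],4))
manip.dwell(0.1)
E
```

```text
33.23 [0.5097 0.0492 0.1075] [-0.18  0.68 -0.26]
33.5 [0.5097 0.0492 0.1006] [ 0.26  1.5  -0.78]
33.75 [0.51   0.0492 0.099 ] [ 0.28  0.03 -0.25]
34.3 0.012969026882208317 [-0.94  2.79  1.69] [0.344 0.323 0.007]
34.55 0.532 [-2.01  3.4   1.8 ] [0.501 0.353 0.091] 0.0125
34.8 0.407 [-1.17  3.33  1.23] [0.552 0.349 0.07 ] 0.0126
35.05 0.282 [-2.17  3.55  2.28] [ 0.69   0.442 -0.051] 0.0129
35.3 0.157 [-2.26  4.68  2.44] [ 0.822  0.492 -0.126] 0.0128
35.55 0.032 [-2.32  5.6   1.81] [0.804 0.482 0.01 ] 0.0129
```

Moment sign flipped at the crest and vanished at the target, as a notch should. Release, rise, and look.

```bash
python3 - <<'E'
from h import *
from cell import manip,cams
manip.set_gripper(0.034); t=tip(manip.state()); r=gr(0.0323,0,0)
manip.move_linear(tcp([t[0],t[1],0.135],r),rate=0.08); manip.move_linear(tcp([t[0],t[1],0.24],r),rate=0.2); manip.dwell(0.1)
c,s=snap("wrist11",cams,manip); print(s["clock"],s["contact_force"])
Tw=camT({"T_tool_cam":c["T_tool_cam"]},s); W=cloud(c,Tw)
m=(W[...,2]>0.108)&(W[...,2]<0.122)&(abs(W[...,0]-.51)<.04)&(abs(W[...,1]-.049)<.04); P=W[m][:,:2].astype(np.float32); rc=cv2.minAreaRect(P)
print(rc,len(P)); 
mu=P.mean(0); w,v=np.linalg.eigh(np.cov((P-mu).T)); print("bar yaw",np.arctan(v[1,1]/v[0,1]))
m2=(abs(W[...,2]-0.09)<0.006).astype(np.uint8); n,lab,st,_=cv2.connectedComponentsWithStats(cv2.morphologyEx(m2,cv2.MORPH_OPEN,np.ones((3,3)))); i=1+st[1:,4].argmax(); print("panel z median",np.median(W[...,2][lab==i]))
for n in ("scene","side"):
    k=cams.capture(n); cv2.imwrite(f"pics/{n}9.png",k["image"]); np.savez(f"pics/{n}9.npz",**k)
E
```

```text
37.525 [ 0.20691074  0.79680935 -0.77304388]
((0.5098972320556641, 0.04988689348101616), (0.04171689972281456, 0.012497218325734138), 1.4361157417297363) 637
bar yaw 0.031210697260982488
panel z median 0.08990814777206324
```

View pics/wrist11.png

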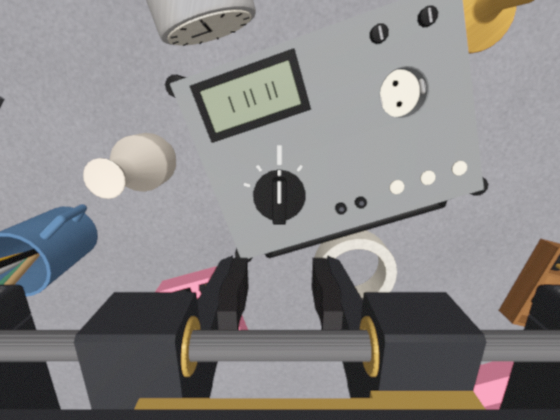

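View pics/scene9.png

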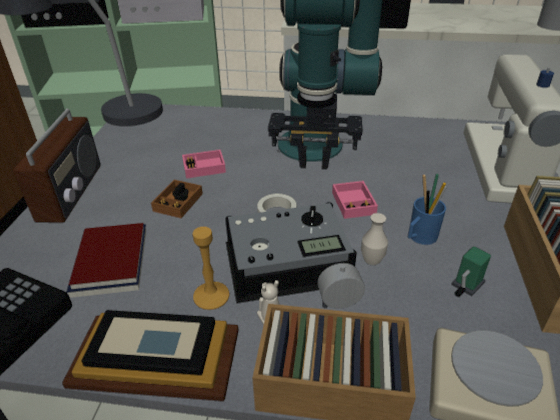

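View pics/side9.png

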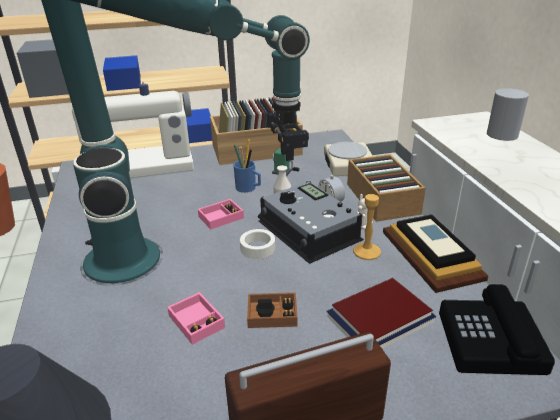

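```bash
python3 -c "
from cell import manip,order
print(order.close_job()); print(manip.state()['clock'])"
```

```text
the job is handed in; nothing more can be done
None
the job is handed in; nothing more can be done
```

The job is done and handed in. I had about 37.5 s on the robot's clock at my last check, against the 58 s limit.

- **Bung:** I rocked it left and right out of the socket and stood it upright in the large empty bay of the wooden tray. The pink trays were look-alikes. The upward pull stayed near 5 N in every reading I took, against the roughly 12 N that lifts the tester.
- **Selector:** I turned it clockwise from the second position to the third. In the last wrist picture the bar's heading was 0.031 rad, against 0.032 expected for the third notch. The pointer lines up with the long mark.
- **Last checks:** The panel measured 89.9 mm above the desk, so the tester is still standing on its mat. By eye, the scene and side pictures show the other objects where they were.

Four things did not go to plan:

- **First grip missed:** The fingers closed on nothing above the tab, because their real tips sit about 34 mm behind the stated TCP. I measured this in the wrist depth map and corrected for it from then on.
- **Resistance while rocking right:** The moment rose to about 1.8 N m, most likely the plug touching the socket wall. A 1.5 mm sideways shift relieved it.
- **Firm set-down:** The bung touched the tray floor with about 12 N. I did not measure the tray again afterwards, but it looks unmoved in the pictures.
- **No reading after hand-in:** The interface closed, so I have no measurement from the second after that.

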